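# Lock out the panel hoist at its bench switch

### The job

Lifting is finished for the day, so lock out the panel hoist at its switch box. Ease the control lever from its running position back into the centre OFF notch without letting it run through towards the other side, and let go of it so that the notch holds it. Then fold the slotted steel guard all the way down over the lever and push the slide bolt fully across the guard's front bar, leaving the tools lying around the box where they are.

Things in the scene. Friction and masses are not known exactly. Their poses are not given: they have to be found in the camera images.
- hoist_station: Grey switch box screwed to the bench, 174 mm deep, 200 mm wide, flat top 87 mm up. Origin on the bench under the middle of the lever's swing; x to the back (guard's hinge side), y left, z up; the box spans 122 mm right to 78 mm left and 87 mm to front and back of it, the foot plate 16 mm more. A conduit elbow, 55 mm high, enters the bench 134 mm behind the origin
- lever (a joint): Lever with a black knob, swings left-right about the box's x through lever_pivot. Rad: 0 = centre OFF, upright; + leans to the box's left (+y); stops at +-0.54. Spring notches at 0 and at the running positions +-0.52, ridges between them at +-0.26: inside these it is drawn to the centre and rests within 0.03. Takes up to 10 N at the knob. Starts in the left running position
- lever_knob (a point): Centre of the lever's round black knob, 30 mm in diameter, on a 12 mm rod; 105 mm from the pivot
- lever_pivot (a point): Point on the lever's swing axis, inside the box, 10 mm behind and 70 mm above the box's origin
- guard (a joint): Steel plate 4 mm thick, 145 mm long, 86 mm wide, hinged along the box's y. Keyhole slot: 52 mm wide for the knob, 26 mm near the hinge for the rod; then a 25 mm front bar. Rad: 0 = shut, level, lever through the slot; starts upright (1.5 to 1.7, stop 1.75). Stays where left; closing takes 3 N at the front bar. It strikes the lever unless that is centred
- guard_hinge (a point): Middle of the guard's hinge axis (along the box's y), 70 mm behind and 100 mm above the box's origin. To close the guard, push the plate from its back towards the robot and then down on its front bar
- guard_edge (a point): Middle of the guard's free edge, 145 mm from the hinge axis, mid-thickness. On the shut guard a wire staple 23 mm high, for the bolt, stands on the front bar 26 mm right of the middle
- bolt (a joint): Slide bolt at the right front corner of the box's top: a 12 mm rod that slides to the box's left (+y) over the shut guard's front bar, through the staple. In m: 0 = drawn back, clear of the guard; 0.032 = fully shot (stop). Friction 1.5 N. Its handle moves between two brackets, 26 mm wide, tops 122 mm above the bench, 51 and 112 mm right of the box's origin
- bolt_knob (a point): Centre of the ball, 18 mm in diameter, on the bolt's upright 12 mm handle, 150 mm above the bench; drawn back it is 62 mm in front of and 99 mm right of the box's origin
- sanding_block: brown sanding block, 107 x 64 x 32 mm, lying left of the box; bystander, not to be shifted
- chisel: chisel with a wooden handle, 187 x 28 x 28 mm, lying behind the box to the left; bystander, not to be shifted
- screwdriver: screwdriver, 196 x 27 x 27 mm, lying right of the box; bystander, not to be shifted

How it is judged:
On the way, in this order (a step that is already met when the one before it is completed fails the run):
1. the lever rests in its centre OFF notch (within 0.09 rad) with the robot's fingers off the switch box and all its parts (value of joint lever between -0.09 and 0.09 rad and contact force between the fingers and hoist_station below 0.3 N), for 0.3 s.
2. the guard is down over the lever (within 0.05 rad of shut) and the lever is still in the OFF notch (value of joint guard below 0.05 rad and value of joint lever between -0.09 and 0.09 rad), for 0.2 s.
At the end, for the whole second after the job is handed in: The lever stands in its centre OFF notch (within 0.09 rad), the guard is shut over it (within 0.05 rad) and the bolt is shot at least 26 of its 32 mm across the guard's front bar (all of step 2 and value of joint bolt above 0.026 m); the robot touches nothing.
It fails at once if the lever runs through OFF towards the other running position (more than 0.25 rad to the right) (value of joint lever below -0.25 rad).
It fails at once if a bystander (sanding block, chisel or screwdriver) is shifted by more than 30 mm (distance of any of sanding_block, chisel, screwdriver from where it was at the start of the episode above 0.03 m).
It also fails if it takes over 54 s, if anything falls off the work surface, if the arm or the gripper's body presses on something with over 40 N, if the wrist force passes 120 N, or if a joint passes its speed limit or range.

### The arm

A 7-joint arm with a two-finger parallel gripper is mounted at the origin on the work surface; the furniture and walls round the work are solid. World frame = base frame: x ahead of the robot, y to its left, z up, the work surface at z = 0. Lengths are in m, angles in rad, forces in N, time in s.
With the tool pointing down it reaches from about 0.35 to 0.9 m from the base axis. Payload 8.1 kg.
Tool frame: the origin (TCP) lies at the very end of the fingers, on their centre line; the grasp point (between the pads) lies 19 mm behind it (arm.tcp_to_grasp is the distance from the TCP to the grasp point, in m); z points along the fingers, y is the line along which they close (so a half turn about z gives the same grasp; the last joint's range is limited). The gripper opens to 92 mm and grips with 3 to 60 N. Pads are 19 mm wide; open, the fingers measure 130 mm over their backs; the gripper's body (75 mm by 190 mm) begins 47 mm behind the grasp point.
Start: joints at [1.076, 0.434, 0.025, 1.573, -0.012, 1.134, -0.075], TCP at [0.239, -0.578, 0.227] pointing down, gripper open.
Joint ranges: [-2.62, 2.62], [-0.44, 2.09], [-1.27, 1.32], [0.08, 2.57], [-1.32, 4.46], [0.12, 2], [-2.74, 2.74]. Speed limits (rad/s): [2.22, 2.22, 3.01, 3.01, 3.14, 3.14, 3.14].

### API

Orientations are given as a rotation vector (axis times angle).
In Python, from cell import arm gives the robot as it stands.
- The arm moves only by the tool run_rows, called after "Call:" by a JSON object that holds its "api" and its "payload", one argument or row to a line. Schema: {"type":"object","properties":{"motion":{"type":"array","items":{"type":"object","properties":{"sx":{"type":"number"},"sy":{"type":"number"},"sz":{"type":"number"},"rz":{"type":"number"},"jaw":{"type":"number"}},"additionalProperties":false,"required":["jaw"]},"minItems":1,"maxItems":10},"clamp_n":{"type":"number"},"only":{"type":"string"},"quiet":{"type":"boolean"},"lines":{"type":"string"}},"required":["motion"],"additionalProperties":false}. motion is a list of rows, 1 to 10 of them, each an object with the fields sx, sy, sz (the shift in m), rz (a turn about the tool's z in rad), jaw (the opening from 0.0 (shut) to 1.0 (fully open)); a field left out counts as zero (the opening has to be given); each row shifts and turns the commanded pose from where the row before left it, along the tool's axes as they then stand; what a row does not reach is not made up. A row lasts 1/10 s, in which the tool goes at most 0.05 m and 0.15 rad, less where a joint would pass 70% of its speed; a pose out of reach is approached as far as the arm can. The fingers move at their own pace and stop on an object; clamp_n is the grip in N (left out, the last holds). Time passes only in rows, so rows that do not move let the fingers close. The tool returns the time, the measured TCP pose, the force, the opening and the grip force at its end. only (a regular expression) keeps the lines of the reply that match it, lines (a string "A,B") keeps lines A to B, and quiet returns only ok. Input that does not fit is refused with a message, and nothing moves.
- arm.observe(): the state, without advancing time (a new reading comes with each control period).
- arm.get_image(name): name is "scene" or "side" or "wrist"; returns a dict with "image" (400x640x3 uint8, blue, green, red), "fx", "fy", "cx", "cy" (pixels), "cam_to_world" (4x4, takes a point from camera to world coordinates); the wrist camera has in their place "mount" (4x4, takes a point from camera to tool coordinates, whose origin is the TCP and whose axes are the flange's). Camera axes: x right, y down, z forward; pixel columns grow to the right and rows downward; lengths in m; the calibration is good to about 2 mm. A picture is of the moment at which its call begins: read the wrist's pose just before it. There is no depth.
- arm.sign_off(): hands the job in; it is judged then, once.
The state is a dict: "clock": time; "joints": joint angles; "dq": joint speeds; "joint_efforts": joint torques, N m; "position": TCP position; "ee_rot": TCP orientation; "force": force on the tool from outside, world axes, zero at the start; "ft_torque": the same for the moment, N m; "width": opening from 0.0 (shut) to 1.0 (fully open); "gripper_force": force on a finger pad.
Only numpy, scipy, OpenCV 4.12 (cv2) and the standard library are available. Lean on these libraries where they do the work, as an engineer would, in place of code of your own. Each camera call takes 0.05 s, during which the arm holds its last target. There are 200 camera calls.

## Working session

There is one attempt and no reset: what is moved stays moved. The work goes in short steps, Python scripts to look and compute and a tool call to move; the robot and the scene stay as the last step left them, time stands still between calls to the robot, and variables do not carry over. Pictures are saved under pics/ and viewed, at most 10 in all, crops included, and the job is handed in when it is done.

```bash
ls; mkdir -p pics
```

Create h.py:
```python
import numpy as np,cv2
from cell import arm
from scipy.spatial.transform import Rotation as R
def snap(n,f):
    o=arm.observe(); d=arm.get_image(n); cv2.imwrite('pics/'+f,d['image'])
    if n=='wrist':
        T=np.eye(4);T[:3,:3]=R.from_rotvec(o['ee_rot']).as_matrix();T[:3,3]=o['position'];d['cam_to_world']=T@d['mount']
    np.save('pics/'+f[:-4]+'.npy',{k:v for k,v in d.items() if k!='image'},allow_pickle=True); return d
def load(f): return np.load('pics/'+f+'.npy',allow_pickle=True).item()
def ray(d,u,v):
    M=d['cam_to_world']; r=M[:3,:3]@np.array([(u-d['cx'])/d['fx'],(v-d['cy'])/d['fy'],1]); return M[:3,3],r/np.linalg.norm(r)
def onz(d,u,v,z):
    c,r=ray(d,u,v); return c+r*(z-c[2])/r[2]
def tri(*obs):
    A=np.zeros((3,3));b=np.zeros(3);L=[ray(*o) for o in obs]
    for c,r in L: P=np.eye(3)-np.outer(r,r);A+=P;b+=P@c
    p=np.linalg.solve(A,b); return p,[np.linalg.norm(np.cross(p-c,r)) for c,r in L]
def proj(d,p):
    q=np.linalg.inv(d['cam_to_world'])@np.append(p,1); return d['fx']*q[0]/q[2]+d['cx'],d['fy']*q[1]/q[2]+d['cy']
```

Run:
```python
from h import *
for n in ('scene','side'):
    d=snap(n,n+'0.png'); print(n,d['cam_to_world'].round(3).tolist(),d['fx'])
o=arm.observe();print(o,arm.tcp_to_grasp, R.from_rotvec(o['ee_rot']).as_matrix().round(3).tolist())
```

```text
cell.py
pics
scene [[-0.525, -0.557, 0.644, -0.067], [-0.851, 0.335, -0.404, 0.449], [0.01, -0.76, -0.65, 0.792], [0.0, 0.0, 0.0, 1.0]] 419.96668172020696
side [[-0.998, -0.044, 0.035, 0.547], [-0.053, 0.514, -0.856, 0.853], [0.02, -0.857, -0.515, 0.607], [0.0, 0.0, 0.0, 1.0]] 471.05864236963646
{'clock': 0.1, 'joints': array([ 1.07635661,  0.43509586,  0.02498161,  1.573986  , -0.01159712,
        1.13401057, -0.07512265]), 'dq': array([ 0.00028238, -0.00095194,  0.00064998, -0.00144551, -0.00038556,
        0.00117879, -0.00244754]), 'joint_efforts': array([ 3.96025629e-03, -6.69126034e+01,  9.89037193e-01, -3.15144861e+01,
       -6.02786243e-02,  3.73723812e-02,  6.33134573e-05]), 'position': array([ 0.23845539, -0.57723606,  0.22606701]), 'ee_rot': array([-3.08024775e+00, -6.11166893e-01,  6.10390869e-04]), 'force': array([ 0.51424809, -0.61786359, -0.01780812]), 'ft_torque': array([0.02000324, 0.03360482, 0.01486258]), 'gripper_force': 0.0, 'width': 1.0011210709203529} 0.0188 [[0.924, 0.382, -0.001], [0.382, -0.924, 0.001], [-0.0, -0.001, -1.0]]
```

View pics/scene0.png

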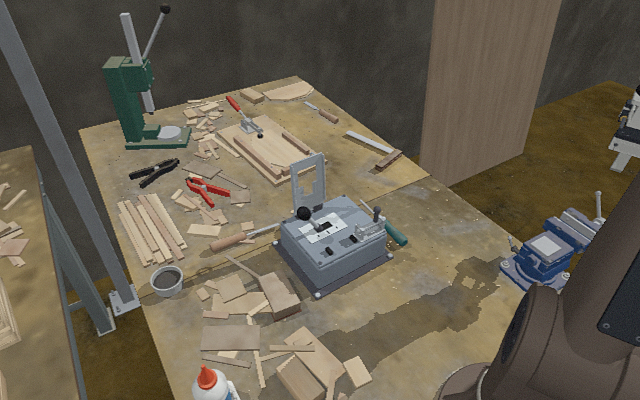

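View pics/side0.png

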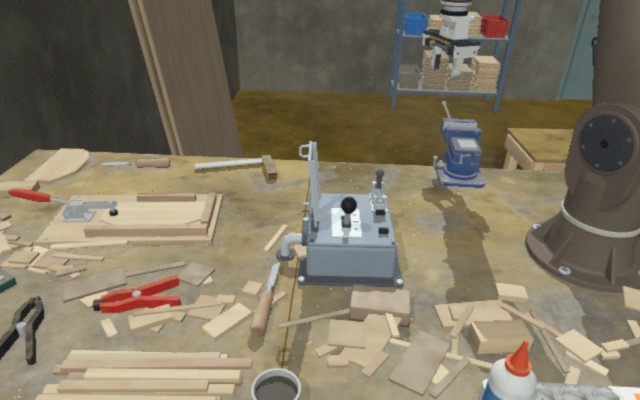

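The scene view has the lever knob near (304,213), the bolt handle near (376,210) and the upright guard near (308,180). The side view has the lever knob near (349,205), the bolt knob near (380,173) and the guard edge near (308,145). I'll enlarge both for detail.

Run:
```python
from h import *
a=cv2.imread('pics/scene0.png')[140:300,260:420];b=cv2.imread('pics/side0.png')[130:290,270:430]
cv2.imwrite('pics/z0.png',np.hstack([cv2.resize(x,(400,400),interpolation=2) for x in(a,b)]))
S,D=load('scene0'),load('side0')
k=tri((S,304,213),(D,349,205));b=tri((S,376,210),(D,380,173));print(k,b)
for n,o in (('scene0',(260,140)),('side0',(270,130))):
    im=cv2.imread(f'pics/{n}.png')[o[1]:o[1]+160,o[0]:o[0]+160]
    m=(im.max(2)<45).astype(np.uint8)
    c,l,s,ce=cv2.connectedComponentsWithStats(m)
    for i in range(1,c):
        if s[i,4]>12: print(n,s[i]+np.array([o[0],o[1],0,0,0]),ce[i]+o)
```

```text
(array([0.52057047, 0.10409789, 0.16017502]), [np.float64(0.0009251697279015098), np.float64(0.0009251697279015412)]) (array([ 0.4534376 , -0.0455495 ,  0.15232861]), [np.float64(9.451755583532565e-05), np.float64(9.451755583524548e-05)])
scene0 [297 207  14  14 133] [303.30075188 213.53383459]
scene0 [322 222  10   8  31] [326.32258065 224.83870968]
scene0 [350 235   7   8  33] [352.96969697 238.48484848]
scene0 [326 247   6   8  26] [328.30769231 250.80769231]
side0 [342 199  14  14 121] [348.68595041 205.63636364]
side0 [377 211   7   3  14] [380.         212.42857143]
side0 [380 230   7   3  14] [383.21428571 231.42857143]
```

View pics/z0.png

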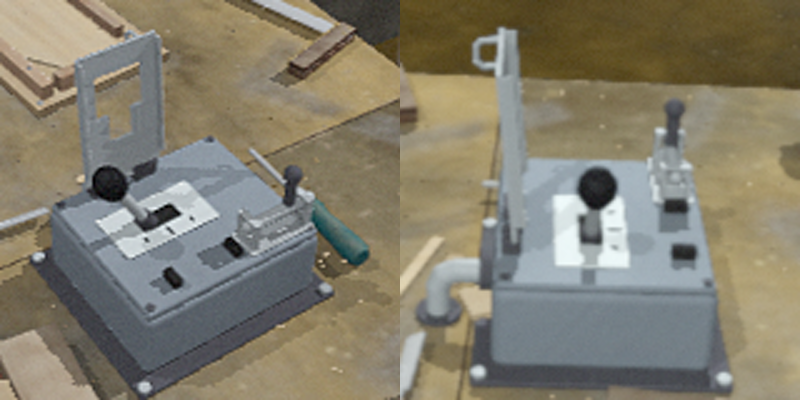

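Run:
```python
from h import *
S,D=load('scene0'),load('side0')
lb,lf,rf=[onz(S,*p,.01)[:2] for p in((275.2,243.2),(318,295.2),(390,256))]
lb2,lf2=[onz(D,*p,.01)[:2] for p in((301.2,278.8),(399.6,281.2))]
print(lb,lf,rf,lb2,lf2, np.linalg.norm(lb-lf),np.linalg.norm(rf-lf))
yw=lambda v:np.arctan2(v[1],v[0])
print('yaws',yw(lb-lf),yw(lf-rf)-np.pi/2,yw(lb2-lf2))
K,Ke=tri((S,303.5,213.5),(D,348.7,205.6));B,Be=tri((S,376.4,210.2),(D,379.5,172.5));print(K,B,Ke,Be)
for t in(0.0,.024,.04):
    r=np.array([[np.cos(t),-np.sin(t)],[np.sin(t),np.cos(t)]])
    print(t,K[:2]-r@[.01,.0522],B[:2]-r@[-.062,-.099],(lb+rf)/2-r@[0,-.022])
# guard top edge corners, guess
g=[tri((S,260+80/2.5,140+66/2.5),(D,270+515/2.5-160,130+30/2.5))]
```

```text
[0.60242304 0.14092429] [0.41166746 0.1328318 ] [ 0.41833068 -0.08084063] [0.60524125 0.1425564 ] [0.41361387 0.13498633] 0.1909271513020764 0.21377629471116982
yaws 0.04239793142456394 0.031174162969161534 0.039483610601955606
[0.52095222 0.10512371 0.15920918] [ 0.45392249 -0.04727429  0.15173042] [np.float64(0.0006648274205381179), np.float64(0.0006648274205380977)] [np.float64(0.0008011894675533179), np.float64(0.0008011894675534054)]
0.0 [0.51095222 0.05292371] [0.51592249 0.05172571] [0.51037686 0.05204183]
0.024 [0.51220778 0.05269877] [0.51352886 0.05318506] [0.50984891 0.05203549]
0.04 [0.51304766 0.05256557] [0.51191395 0.05412586] [0.50949709 0.05202423]
```

Add to h.py:
```python
O=np.array([.512,.053]);YAW=.035
def box():
    o=arm.observe();c,s=np.cos(YAW),np.sin(YAW);d=o['position'][:2]-O
    m=R.from_rotvec(o['ee_rot']).as_matrix()
    print('t',o['clock'],'box TCP',np.round([c*d[0]+s*d[1],-s*d[0]+c*d[1],o['position'][2]],4),'toolx yaw rel',round(np.arctan2(m[1,0],m[0,0])-YAW,3),'z',m[:,2].round(3),'F',o['force'].round(1),'w',round(o['width'],2))
```

```text
(no output)
```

Call:
{"api": "run_rows", "payload": {
  "motion": [
    {"sz":-0.035, "rz":0.12, "jaw":1},
    {"sz":-0.035, "rz":0.12, "jaw":1},
    {"rz":0.117, "jaw":1},
    {"jaw":1}
  ],
  "clamp_n": 10
}}

```text
clock: 0.5
position: [0.2388, -0.5779, 0.2974]
ee_rot: [3.14, 0.052, 0.001]
force: [0.8, -0.1, -1.0]
width: 1.002
gripper_force: 0.0
```

```bash
python3 -c "
from h import *;box()"
```

```text
t 0.5 box TCP [-0.2951 -0.6209  0.2974] toolx yaw rel -0.002 z [ 0.    -0.001 -1.   ] F [ 0.8 -0.1 -1. ] w 1.0
```

Call:
{"api": "run_rows", "payload": {
  "motion": [
    {"sx":0.02, "sy":-0.045, "jaw":1},
    {"sx":0.02, "sy":-0.045, "jaw":1},
    {"sx":0.02, "sy":-0.045, "jaw":1},
    {"sx":0.02, "sy":-0.045, "jaw":1},
    {"sx":0.02, "sy":-0.045, "jaw":1},
    {"sx":0.02, "sy":-0.045, "jaw":1},
    {"sx":0.02, "sy":-0.045, "jaw":1},
    {"sx":0.02, "sy":-0.045, "jaw":1},
    {"sx":0.02, "sy":-0.045, "jaw":1},
    {"sx":0.02, "sy":-0.045, "jaw":1}
  ],
  "quiet": true
}}

```text
ok
```

Call:
{"api": "run_rows", "payload": {
  "motion": [
    {"sx":0.02, "sy":-0.045, "jaw":1},
    {"sx":0.02, "sy":-0.045, "jaw":1},
    {"sx":0.02, "sy":-0.045, "jaw":1},
    {"sx":0.02, "sy":-0.045, "jaw":1},
    {"sx":0.025, "sy":-0.043, "jaw":1},
    {"jaw":1},
    {"jaw":1}
  ],
  "quiet": true
}}

```text
ok
```

```bash
python3 -c "
from h import *;box();d=snap('wrist','w1.png');print(proj(d,K:=np.array([.521,.105,.160])))"
```

```text
t 2.2 box TCP [0.0093 0.0532 0.2952] toolx yaw rel 0.006 z [-0.003 -0.    -1.   ] F [-0.6 -0.3 -0.2] w 1.0
(np.float64(324.38782214851653), np.float64(188.79150111317728))
```

View pics/w1.png

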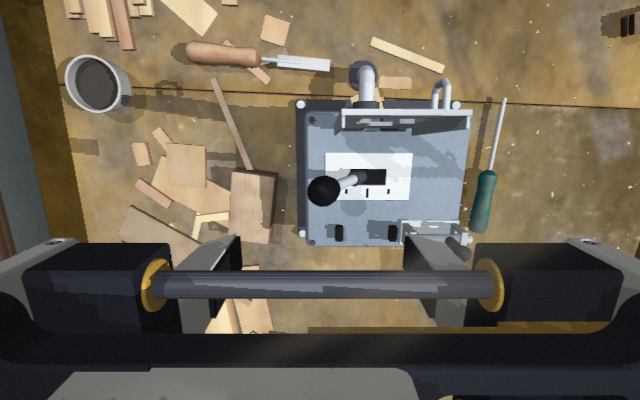

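The wrist view shows the lever knob at (323,190), where the projection puts it (324,189). The guard is upright behind it at (405,120) and the bolt is at right front. I'll check the camera mount before descending.

```bash
python3 -c "
from h import *;print(load('w1')['mount'].round(3))"
```

```text
[[ 0.    -0.961 -0.275  0.072]
 [ 1.     0.001 -0.001 -0.001]
 [ 0.001 -0.275  0.961 -0.159]
 [ 0.     0.     0.     1.   ]]
```

Call:
{"api": "run_rows", "payload": {
  "motion": [
    {"sz":0.035, "jaw":1},
    {"sz":0.035, "jaw":1},
    {"sz":0.035, "jaw":1},
    {"sz":0.025, "jaw":1},
    {"sz":0.017, "jaw":0.42},
    {"jaw":0.42},
    {"jaw":0.42},
    {"jaw":0.42},
    {"jaw":0.42}
  ],
  "clamp_n": 10
}}

```text
clock: 3.15
position: [0.5208, 0.1054, 0.1509]
ee_rot: [-3.141, -0.054, -0.003]
force: [-0.2, -0.8, -1.0]
width: 0.612
gripper_force: 0.0
```

```bash
python3 -c "
from h import *;box()"
```

```text
t 3.15 box TCP [0.0106 0.0521 0.1509] toolx yaw rel -0.001 z [ 0.002  0.    -1.   ] F [-0.2 -0.8 -1. ] w 0.61
```

Call:
{"api": "run_rows", "payload": {
  "motion": [
    {"jaw":0.42},
    {"jaw":0.42},
    {"jaw":0.42},
    {"jaw":0.42},
    {"sy":0.006, "sz":-0.001, "jaw":0.42},
    {"sy":0.006, "sz":-0.001, "jaw":0.42},
    {"sy":0.006, "sz":-0.001, "jaw":0.42}
  ]
}}

```text
clock: 3.85
position: [0.5215, 0.091, 0.1541]
ee_rot: [-3.136, -0.058, -0.004]
force: [-3.2, 14.7, 10.7]
width: 0.418
gripper_force: 7.3
```

Call:
{"api": "run_rows", "payload": {
  "motion": [
    {"sy":0.006, "sz":-0.001, "jaw":0.42},
    {"sy":0.006, "sz":-0.001, "jaw":0.42},
    {"sy":0.006, "jaw":0.42},
    {"sy":0.006, "jaw":0.42},
    {"sy":0.005, "jaw":0.42},
    {"sy":0.005, "jaw":0.42},
    {"jaw":0.42}
  ]
}}

```text
clock: 4.55
position: [0.5217, 0.0522, 0.1545]
ee_rot: [3.141, 0.052, -0.001]
force: [-0.6, 0.7, 0.5]
width: 0.42
gripper_force: 0.0
```

```bash
python3 -c "
from h import *;box()"
```

```text
t 4.55 box TCP [ 0.0097 -0.0011  0.1545] toolx yaw rel -0.002 z [-0.001 -0.001 -1.   ] F [-0.6  0.7  0.5] w 0.42
```

Centred. Next I open, wait for the lever to settle, then raise and check it.

Call:
{"api": "run_rows", "payload": {
  "motion": [
    {"jaw":1},
    {"jaw":1},
    {"jaw":1},
    {"jaw":1},
    {"sz":-0.03, "jaw":1},
    {"sz":-0.04, "jaw":1},
    {"sz":-0.04, "jaw":1},
    {"sz":-0.04, "jaw":0},
    {"jaw":0}
  ]
}}

```text
clock: 5.45
position: [0.5244, 0.0546, 0.3103]
ee_rot: [-3.14, -0.055, -0.014]
force: [0.2, 0.8, -0.4]
width: 0.874
gripper_force: 0.0
```

Run:
```python
from h import *
box();S=snap('scene','s2.png');D=snap('side','d2.png')
c,s=np.cos(YAW),np.sin(YAW)
P=lambda x,y,z:np.array([O[0]+c*x-s*y,O[1]+s*x+c*y,z])
out=[]
for d,f in((S,'s2'),(D,'d2')):
    im=cv2.imread(f'pics/{f}.png');u,v=map(int,proj(d,P(.01,0,.175)));print(f,u,v)
    w=im[v-40:v+40,u-50:u+50];m=(w.max(2)<45).astype(np.uint8)
    n,l,st,ce=cv2.connectedComponentsWithStats(m)
    for i in range(1,n):
        if st[i,4]>60:print(st[i],ce[i]+[u-50,v-40])
    out.append(cv2.resize(im[v-75:v+45,u-60:u+60],(400,400),interpolation=2))
cv2.imwrite('pics/z2.png',np.hstack(out))
```

```text
t 5.45 box TCP [0.0124 0.0012 0.3103] toolx yaw rel 0.0 z [ 0.009  0.001 -1.   ] F [ 0.2  0.8 -0.4] w 0.87
s2 323 200
[ 44  32  13  16 138] [322.94927536 199.97101449]
d2 348 184
[ 44  34  13  16 160] [347.825   185.44375]
```

View pics/z2.png

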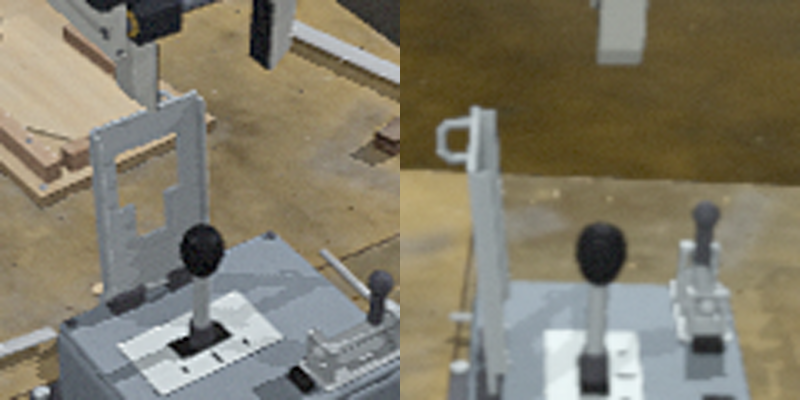

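The lever stands upright in OFF: the knob is at (323,200) in scene and (348,185) in side, as predicted. The guard leans slightly back with the staple on its rear face. Next I go behind it on the left half.

Call:
{"api": "run_rows", "payload": {
  "motion": [
    {"sx":0.04, "sy":-0.01, "jaw":0},
    {"sx":0.04, "sy":-0.012, "jaw":0},
    {"sx":0.04, "sy":-0.012, "jaw":0},
    {"sx":0.02, "jaw":0},
    {"jaw":0},
    {"sz":0.04, "jaw":0},
    {"sz":0.04, "jaw":0},
    {"jaw":0}
  ]
}}

```text
clock: 6.35
position: [0.6562, 0.0909, 0.218]
ee_rot: [3.138, 0.055, -0.018]
force: [-0.6, -1.6, -0.5]
width: 0.09
gripper_force: 0.0
```

```bash
python3 -c "
from h import *;box()"
```

```text
t 6.35 box TCP [0.1454 0.0328 0.218 ] toolx yaw rel 0.0 z [-0.012 -0.003 -1.   ] F [-0.6 -1.6 -0.5] w 0.09
```

Call:
{"api": "run_rows", "payload": {
  "motion": [
    {"sx":-0.015, "sy":-0.003, "sz":-0.012, "jaw":0},
    {"sx":-0.015, "jaw":0},
    {"sx":-0.015, "jaw":0},
    {"sx":-0.015, "jaw":0},
    {"sx":-0.015, "jaw":0},
    {"sx":-0.012, "sz":0.001, "jaw":0},
    {"sx":-0.012, "sz":0.002, "jaw":0},
    {"sx":-0.015, "sz":0.004, "jaw":0},
    {"sx":-0.016, "sz":0.008, "jaw":0},
    {"jaw":0}
  ]
}}

```text
clock: 7.35
position: [0.5288, 0.0908, 0.2227]
ee_rot: [3.14, 0.056, -0.001]
force: [0.6, 0.3, 0.3]
width: 0.005
gripper_force: 0.0
```

```bash
python3 -c "
from h import *;box()"
```

```text
t 7.35 box TCP [0.0181 0.0372 0.2227] toolx yaw rel 0.0 z [-0.    -0.001 -1.   ] F [0.6 0.3 0.3] w 0.01
```

Call:
{"api": "run_rows", "payload": {
  "motion": [
    {"sx":-0.015, "sz":0.012, "jaw":0},
    {"sx":-0.016, "sz":0.016, "jaw":0},
    {"sx":-0.011, "sz":0.013, "jaw":0},
    {"sx":-0.011, "sz":0.014, "jaw":0},
    {"sx":-0.008, "sz":0.016, "jaw":0},
    {"sx":-0.006, "sz":0.016, "jaw":0},
    {"jaw":0}
  ]
}}

```text
clock: 8.05
position: [0.4629, 0.0882, 0.1342]
ee_rot: [3.14, 0.055, -0.004]
force: [-1.0, 0.1, -0.2]
width: 0.006
gripper_force: 0.0
```

```bash
python3 -c "
from h import *;box()"
```

```text
t 8.05 box TCP [-0.0479  0.0369  0.1342] toolx yaw rel -0.0 z [-0.002 -0.001 -1.   ] F [-1.   0.1 -0.2] w 0.01
```

Run:
```python
from h import *
a=snap('scene','s3.png')['image'][150:270,260:420];b=snap('side','d3.png')['image'][130:250,280:440]
cv2.imwrite('pics/z3.png',np.hstack([cv2.resize(x,(400,300),interpolation=2) for x in(a,b)]))
```

```text
(no output)
```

View pics/z3.png

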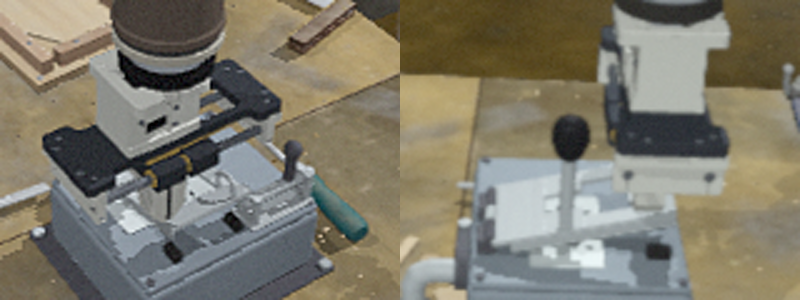

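The guard has followed to about 15°, with the lever upright through the slot. I continue down.

Call:
{"api": "run_rows", "payload": {
  "motion": [
    {"sx":-0.003, "sz":0.012, "jaw":0},
    {"sx":-0.002, "sz":0.012, "jaw":0},
    {"sz":0.008, "jaw":0},
    {"sz":0.003, "jaw":0},
    {"jaw":0}
  ]
}}

```text
clock: 8.65
position: [0.4597, 0.0886, 0.102]
ee_rot: [3.14, 0.054, 0.003]
force: [-8.5, -2.4, 24.0]
width: 0.006
gripper_force: 12.0
```

```bash
python3 -c "
from h import *;box()"
```

```text
t 8.65 box TCP [-0.051   0.0375  0.102 ] toolx yaw rel -0.0 z [ 0.002 -0.001 -1.   ] F [-8.5 -2.4 24. ] w 0.01
```

Call:
{"api": "run_rows", "payload": {
  "motion": [
    {"jaw":0},
    {"jaw":0},
    {"sz":-0.03, "jaw":0},
    {"sz":-0.04, "jaw":0},
    {"sz":-0.03, "jaw":0},
    {"sx":-0.003, "sy":0.045, "jaw":0},
    {"sx":-0.004, "sy":0.045, "jaw":0},
    {"sx":-0.004, "sy":0.045, "jaw":0},
    {"sy":0.045, "jaw":0},
    {"jaw":0}
  ]
}}

```text
clock: 9.65
position: [0.454, -0.0987, 0.2004]
ee_rot: [3.139, 0.04, 0.001]
force: [0.1, 1.1, 0.3]
width: 0.008
gripper_force: 0.0
```

Run:
```python
from h import *
box()
a=snap('scene','s4.png')['image'][150:270,260:420];b=snap('side','d4.png')['image'][130:250,280:440]
cv2.imwrite('pics/z4.png',np.hstack([cv2.resize(x,(400,300),interpolation=2) for x in(a,b)]))
```

```text
t 9.65 box TCP [-0.0633 -0.1495  0.2004] toolx yaw rel -0.009 z [ 0.001 -0.003 -1.   ] F [0.1 1.1 0.3] w 0.01
```

View pics/z4.png

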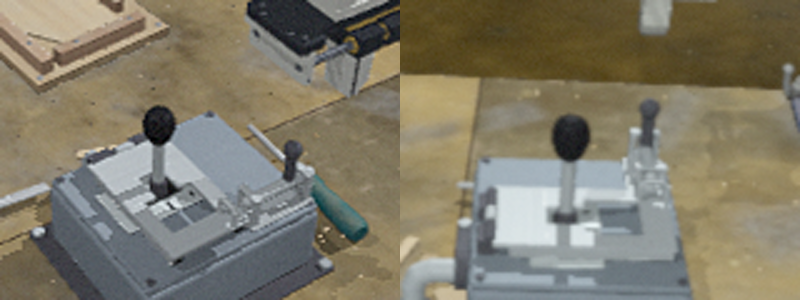

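The guard lies flat with the lever upright through it. The bolt knob is still drawn back at scene (377,209). Now the bolt.

Call:
{"api": "run_rows", "payload": {
  "motion": [
    {"sz":0.035, "jaw":0},
    {"sz":0.032, "jaw":0},
    {"sy":-0.01, "jaw":0},
    {"sy":-0.006, "jaw":0},
    {"sy":-0.006, "jaw":0},
    {"sy":-0.006, "jaw":0},
    {"sy":-0.006, "jaw":0}
  ]
}}

```text
clock: 10.45
position: [0.4536, -0.0574, 0.1339]
ee_rot: [3.141, 0.055, 0.004]
force: [-0.6, -2.2, 1.5]
width: 0.008
gripper_force: 0.9
```

Call:
{"api": "run_rows", "payload": {
  "motion": [
    {"sy":-0.006, "jaw":0},
    {"sy":-0.006, "jaw":0},
    {"sy":-0.005, "jaw":0},
    {"sy":-0.003, "jaw":0},
    {"jaw":0}
  ]
}}

```text
clock: 10.95
position: [0.4526, -0.043, 0.1333]
ee_rot: [3.135, 0.047, 0.002]
force: [0.5, -20.8, 5.0]
width: 0.011
gripper_force: 10.8
```

```bash
python3 -c "
from h import *;box()"
```

```text
t 10.95 box TCP [-0.0627 -0.0939  0.1333] toolx yaw rel -0.005 z [ 0.001 -0.006 -1.   ] F [  0.5 -20.8   5. ] w 0.01
```

Call:
{"api": "run_rows", "payload": {
  "motion": [
    {"sy":0.02, "jaw":0},
    {"sy":0.03, "jaw":0},
    {"sy":0.02, "sz":-0.04, "jaw":0},
    {"sz":-0.04, "jaw":0},
    {"sz":-0.04, "jaw":0},
    {"jaw":0}
  ]
}}

```text
clock: 11.55
position: [0.4572, -0.1077, 0.2576]
ee_rot: [3.14, 0.054, 0.013]
force: [0.5, 0.3, -1.0]
width: 0.006
gripper_force: 0.0
```

Run:
```python
from h import *
box();c,s=np.cos(YAW),np.sin(YAW)
a=snap('scene','s5.png');b=snap('side','d5.png')
for n,y in(('drawn',-.099),('shot',-.067)):
    p=np.array([O[0]-c*.062-s*y,O[1]-s*.062+c*y,.150]);print(n,proj(a,p),proj(b,p))
cv2.imwrite('pics/z5.png',np.hstack([cv2.resize(x,(400,300),interpolation=2) for x in(a['image'][150:270,260:420],b['image'][130:250,280:440])]))
```

```text
t 11.55 box TCP [-0.0604 -0.1586  0.2576] toolx yaw rel -0.0 z [ 0.008 -0.001 -1.   ] F [ 0.5  0.3 -1. ] w 0.01
drawn (np.float64(376.7601750993396), np.float64(210.39123167002387)) (np.float64(379.7807927605387), np.float64(173.38611651106763))
shot (np.float64(365.7747877631077), np.float64(215.65918531124876)) (np.float64(381.2397151626874), np.float64(180.45470681750345))
```

View pics/z5.png

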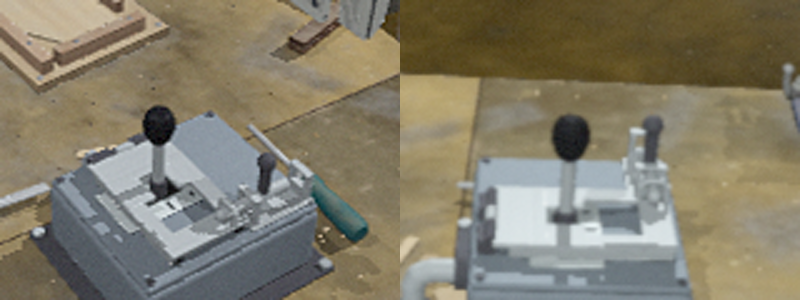

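The bolt knob is now at scene (366,214) and side (381,180), matching the fully shot prediction. The guard is flat, the lever is upright and the robot is clear.

```bash
python3 -c "
from cell import arm;print(arm.sign_off())"
```

```text
the job is handed in; nothing more can be done
None
```

I've handed the job in: the lever stands in the OFF notch, the guard is down over it and the bolt is fully across, by my last camera check. The clock read about 11.6 s of the 54 s allowed; sign-off returned no verdict.

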